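# Close the centrifuge and the grey tip box

## Task

We have finished with the mini centrifuge and the grey pipette tip box, so push both of their open lids over and gently down with the fingertips until they are fully shut, in either order. Leave the red tip box open just as it is, since it is still in use. Do not slam the lids, do not pick anything up, do not shove the centrifuge or the boxes along the bench, and leave the other things alone.

Things in the scene. Friction and masses are not known exactly. Their poses are not given: they have to be found in the camera images.
- centrifuge: Mini centrifuge, loose on the bench, about 0.9 kg: round pale-grey base 150 mm across and 47 mm high, with a clear domed lid hinged at the back; 100 mm high when shut. Origin: centre of its underside; x points to its back (the hinge side, roughly away from the robot), y along the hinge, z up.
- centrifuge_lid (a joint): Angle of the centrifuge's clear lid, rad: 0 fully shut, at most 1.40 (standing up, crown to the back). Starts at 1.1 to 1.39. The hinge is stiff enough to hold the lid at whatever angle it is left, so the lid has to be pushed all the way down; this takes about 1 N at its middle.
- centrifuge_hinge (a point): Middle of the centrifuge lid's hinge line, on its base: 72 mm behind the base's centre, 47.5 mm above the bench. The hinge line runs along the centrifuge's y.
- centrifuge_lid_crown (a point): Centre of the outside of the centrifuge lid's flat crown (about 100 mm by 100 mm); it moves with the lid. Shut, it lies 74 mm in front of the hinge line and 51.5 mm above it. The lid's front edge is 145 mm from the hinge line, so the open lid stands about 0.2 m high. Its axes are the lid's own (parallel to the centrifuge's when shut).
- grey_box: Pipette tip box with grey base and clear lid, loose, about 0.16 kg: 90 mm deep (x), 126 mm wide (y), 57 mm high when shut (60 with the lid's moulding); base 34 mm high. Origin: centre of its underside; x points to its back (the hinge side, roughly away from the robot), y along the hinge, z up.
- grey_box_lid (a joint): Angle of the grey box's lid, rad: 0 fully shut, 1.57 upright, at most 1.92 (leaning back). Starts at 1.4 to 1.85. The hinge is stiff enough to hold the lid at whatever angle it is left, so the lid has to be pushed all the way down; this takes about 1 N at its middle.
- grey_hinge (a point): Middle of the grey box's hinge line, on its base: 42 mm behind the box's centre, 35 mm above the bench. The hinge line runs along the box's y.
- grey_lid_edge (a point): Middle of the front upper edge of the grey box's lid, on its outside; it moves with the lid. Shut, it lies 84 mm in front of the hinge line and 22 mm above it. The lid's flat outside lies 22 mm from the hinge line and reaches from there to this edge, 118 mm wide.
- red_box: Pipette tip box with red base and pink-clear lid, open, to be left alone; loose, about 0.16 kg: 90 x 126 x 72 mm when shut; base 46 mm high. Origin: centre of its underside; x points to its back (the hinge side), y along the hinge, z up. Its open lid stands up to 135 mm above the bench.
- red_box_lid (a joint): Angle of the red box's lid, rad: 0 shut, at most 1.92. Starts at 1.55 to 1.85 and must stay so.
- red_lid_edge (a point): Middle of the front upper edge of the red box's lid (at the top while open); it moves with the lid. Its hinge line lies 42 mm behind the box's centre and 47 mm above the bench.
- beaker: Small empty glass beaker, loose bystander at the left, 60 mm across and 71 mm high. Origin: centre of its underside.
- timer_small: White bench timer lying flat behind the work, loose bystander, 64 x 64 x 17 mm. Origin: centre of its underside.
- magenta_rack: Magenta microtube rack, loose bystander at the right, 67 x 224 x 53 mm. Origin: centre of its underside; y along its length.

How it is judged (in metres and radians):
At the end, for the whole second after the job is handed in: The lids of the centrifuge and of the grey tip box are shut to within 0.06 rad; the red box's lid edge is within 30 mm of where it was; centrifuge and grey box stand within 40 mm, the red box, beaker, timer and magenta rack within 20 mm of where they stood, on the bench and at rest (value of joint each of centrifuge_lid, grey_box_lid below 0.06 rad and value of joint red_box_lid above 1.2 rad and distance of red_lid_edge from where it was at the start of the episode below 0.03 m and distance of each of centrifuge, grey_box from where it was at the start of the episode below 0.04 m and distance of each of red_box, beaker, timer_small, magenta_rack from where it was at the start of the episode below 0.02 m and height (world z) of each of centrifuge, grey_box, red_box below 0.012 m and linear speed of each of centrifuge, grey_box, red_box below 0.02 m/s); the robot touches nothing.
It fails at once if the centrifuge or the grey box is shoved more than 40 mm, or the red box more than 20 mm (distance of any of centrifuge, grey_box from where it was at the start of the episode above 0.04 m or distance of red_box from where it was at the start of the episode above 0.02 m).
It fails at once if the centrifuge or a tip box is lifted or tipped (height (world z) of any of centrifuge, grey_box, red_box above 0.012 m or angle between any of centrifuge, grey_box, red_box's own z axis and vertical above 0.15 rad).
It fails at once if the red box's lid edge is moved by more than 30 mm (distance of red_lid_edge from where it was at the start of the episode above 0.03 m).
It fails at once if a lid is slammed (faster than 8 rad/s) or the fingers press the centrifuge or grey box with more than 60 N (velocity of joint any of centrifuge_lid, grey_box_lid below -8 rad/s or contact force between the fingers and centrifuge above 60 N or contact force between the fingers and grey_box above 60 N).
It fails at once if the beaker, timer or magenta rack is moved more than 20 mm or tipped (distance of any of beaker, timer_small, magenta_rack from where it was at the start of the episode above 0.02 m or angle between any of beaker, timer_small, magenta_rack's own z axis and vertical above 0.2 rad).
It also fails if it takes over 51 s, if anything falls off the work surface, if the arm or the gripper's body presses on something with over 40 N, if the wrist force passes 120 N, or if a joint passes its speed limit or range.

## Robot

A 6-joint arm with a two-finger parallel gripper is mounted at the origin on a cart in front of the work surface, level with it; the furniture and walls round the work are solid. World frame = base frame: x ahead of the robot, y to its left, z up, the work surface at z = 0. Lengths are in mm, angles in degrees, forces in N, time in s.
With the tool pointing down it reaches from about 325 to 850 mm from the base axis. Payload 4.4 kg.
Tool frame: the origin (TCP) lies midway between the tips of the shut fingers; the grasp point (between the pads) lies behind it (grip_point_offset is the z of the grasp point in the tool frame, in mm); z points along the fingers, y is the line along which they close (so a half turn about z gives the same grasp; the last joint's range is limited). The gripper opens to 94 mm and grips with 3 to 60 N. Pads are 16 mm wide; open, the fingers measure 119 mm over their backs; the gripper's body (75 mm by 177 mm) begins 78 mm behind the grasp point.
Start: joints at [-8.623, 11.837, 88.321, -0, 79.842, -8.623], TCP at [575.002, -0.012, 205.447] pointing down, gripper open.
Joint ranges: [-156.59, 156.59], [-49.26, 127.26], [12.9, 141.05], [-63.56, 243.56], [4.71, 150.69], [-161.64, 161.64]. Speed limits (degrees/s): [159.86, 159.86, 180, 180, 180, 180].

## Interface

Orientations are given as [roll, pitch, yaw] about the fixed x, y, z axes, in that order (R = Rz(yaw) Ry(pitch) Rx(roll)).
In Python, from rig import * gives the robot as it stands. The module is installed in compiled form; this text tells all that it offers.
- The arm moves only by the tool play_rows, never from a script. Its argument "targets" is a list of rows, each an object of numbers: "claw": the gripper command: -1 is shut, 1 is fully open, values between are in proportion; "dx", "dy", "dz": the shift along the world's x, y, z scaled (see below); "twist": the turn about the world's z scaled (see below). A call has 1 to 20 rows; each row is the pose to reach, as a shift and turn from the pose commanded when the call began, turning the shorter way round; what a row does not reach only later rows make up. The controller multiplies each number of a shift by 0.4 m and each number of a turn by 180 degrees. A row lasts 1/10 s, in which the tool goes at most 50 mm and 8.59 degrees, less where a joint would pass 70% of its speed; a pose out of reach is approached as far as the arm can. A call with a number of a shift or a turn outside -1 to 1 is refused whole. A call with a gripper value outside its range is refused whole. The fingers move at their own pace and stop on an object; "grip_force" is the grip in N (left out, the last holds). Time passes only in rows, so rows that repeat a pose let the fingers close. It gives the time, the measured TCP pose, the force, the opening and the grip force at its end, in the units of the state.
- state(): the state, without advancing time (a new reading comes with each control period).
- snapshot(name): name is "scene" or "side" or "wrist"; returns the picture (480x640x3 uint8, red, green, blue); there is no depth.
- get_calibration(name): a dict with "intrinsics" (3x3 intrinsics, pixels), "k1" (the pictures are not rectified: a ray, as slopes to the right and down, at radius r is drawn at 1 + k1 r^2 times it, then the intrinsics apply), "T" (4x4, takes a point from camera to world coordinates). Camera axes: x right, y up, looking along -z (the intrinsics and any distortion apply to the point x, -y, -z); pixel columns grow to the right and rows downward; lengths in mm; the calibration is good to about 2 mm. A picture is of the moment at which its call begins: read the wrist's pose just before it. get_calibration takes no time and is no camera call; for the wrist camera it gives the pose at the moment of the call.
- hand_in(): hands the job in; it is judged then, once.
The state is a dict: "clock": time; "q": joint angles; "qvel": joint speeds; "joint_torque": joint torques, N m; "eef_pos": TCP position; "tcp_rot": TCP orientation; "force": force on the tool from outside, world axes, zero at the start; "moment": the same for the moment, N m; "finger_gap": finger opening in mm; "finger_force": force on a finger pad.
Only numpy, scipy, OpenCV 4.12 (cv2) and the standard library are available. Lean on these libraries where they do the work, as an engineer would, in place of code of your own. Each camera call takes 0.05 s, during which the arm holds its last target. There are 200 camera calls.

## Working session

There is one attempt and no reset: what is moved stays moved. The work goes in short steps, Python scripts to look and compute and a tool call to move; the robot and the scene stay as the last step left them, time stands still between calls to the robot, and variables do not carry over. Pictures are saved under pics/ and viewed, at most 10 in all, crops included, and the job is handed in when it is done.

Besides the shell and the picture viewer there is one more tool, called after "Emit:" as name(argument=value, ...) on one line, values as JSON. play_rows: Moves the arm, as the interface text tells. Shifts and turns lie within -1 to 1; 1 stands for 0.4 m of shift or 180 degrees of turn. Its arguments: {"type":"object","properties":{"targets":{"type":"array","items":{"type":"object","properties":{"claw":{"type":"number"},"dx":{"type":"number"},"dy":{"type":"number"},"dz":{"type":"number"},"twist":{"type":"number"}}}},"grip_force":{"type":"number"}},"required":["targets"]}

```bash
mkdir -p pics
python3 - <<'E'
from rig import *
import cv2,numpy as np
a=[]
for n in("scene","side"):
    im=snapshot(n);cv2.imwrite(f"pics/{n}0.png",im[:,:,::-1]);c=get_calibration(n);print(n,np.round(c["T"],3).tolist(),c["intrinsics"],c["k1"])
s=state();print(s["clock"],s["eef_pos"],s["tcp_rot"],s["finger_gap"])
E
```

```text
scene [[0.801, 0.33, -0.499, -84.282], [-0.598, 0.471, -0.649, -835.47], [0.021, 0.818, 0.575, 809.94], [0.0, 0.0, 0.0, 1.0]] [[508.72414706   0.         325.86414885]
 [  0.         508.72414706 241.81291026]
 [  0.           0.           1.        ]] 0.002137772781329501
side [[-0.949, 0.154, -0.274, 162.492], [-0.314, -0.488, 0.815, 1090.392], [-0.008, 0.859, 0.511, 788.232], [0.0, 0.0, 0.0, 1.0]] [[517.36705622   0.         316.42825122]
 [  0.         517.36705622 232.97583001]
 [  0.           0.           1.        ]] -0.1147278356390562
0.1 [5.74280686e+02 8.60866799e-02 2.04405845e+02] [-1.79885679e+02 -1.62630627e-02  9.00019253e+01] 93.87151702103877
```

View pics/scene0.png

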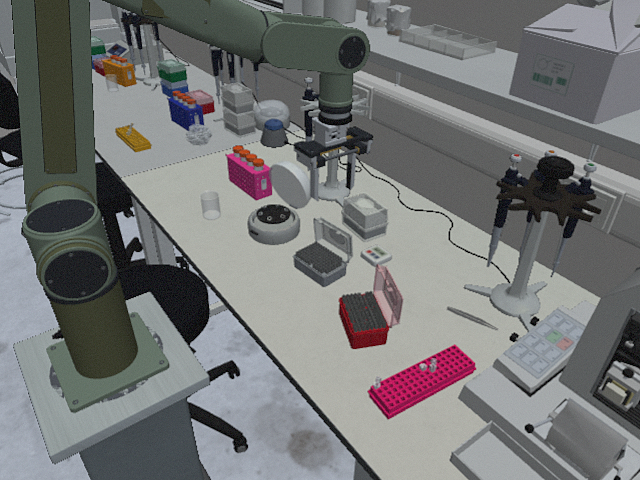

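View pics/side0.png

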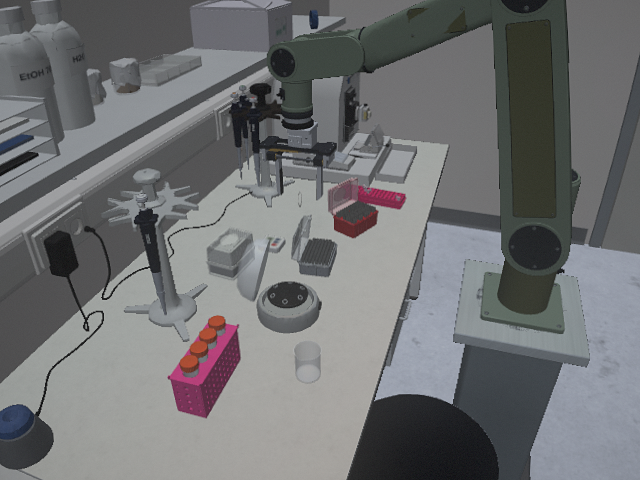

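Scene view: centrifuge at about (273,224), lid (292,185); grey box (322,262), lid (333,238); red box (365,322). Side view: centrifuge (288,305), grey box (318,257). I'll enlarge both areas for exact pixels.

Run:
```python
import cv2
for n,x,y in(("scene",235,155),("side",225,200)):
    im=cv2.imread(f"pics/{n}0.png")[y:y+140,x:x+130 if n=="side" else x+130]
    im=cv2.resize(im,None,fx=4.25,fy=4.25,interpolation=cv2.INTER_CUBIC)
    for k in range(0,140,20):
        cv2.putText(im,str(x+k),(int(k*4.25),10),0,.4,(0,0,255));cv2.putText(im,str(y+k),(0,int(k*4.25)+5),0,.4,(0,0,255))
        cv2.line(im,(int(k*4.25),0),(int(k*4.25),600),(0,200,255),1);cv2.line(im,(0,int(k*4.25)),(600,int(k*4.25)),(0,200,255),1)
    cv2.imwrite(f"pics/{n}c.png",im)
```

```text
(no output)
```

View pics/scenec.png

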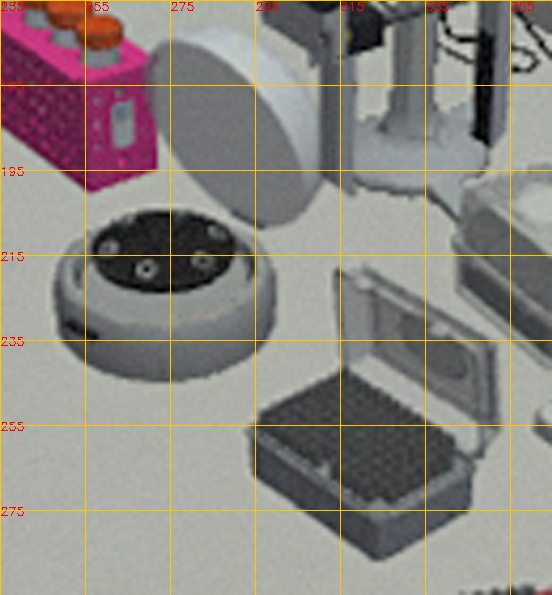

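View pics/sidec.png

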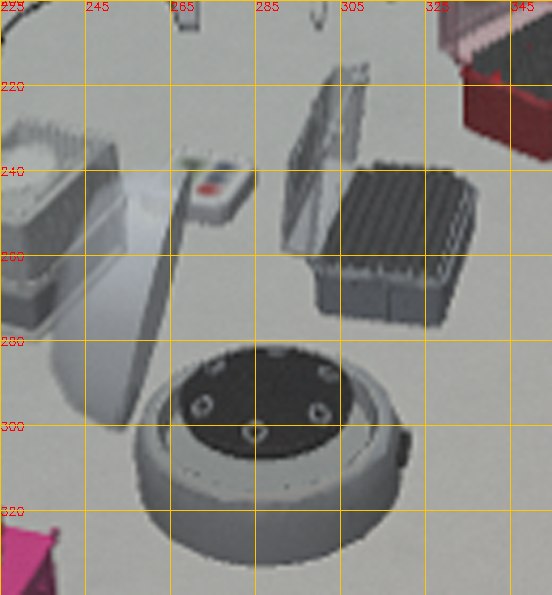

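The crops show the grey base's corners, the rotor disc, the dark latch at the centrifuge's front, the pale lid leaning back, and a pipette stand and stacked clear boxes close behind. Next I'll triangulate them.

```bash
cat > h.py <<'E'
import numpy as np,cv2
from rig import *
def ray(n,u,v,c=None):
    c=c or get_calibration(n);T=np.array(c["T"])
    p=cv2.undistortPoints(np.array([[[u,v]]],float),np.array(c["intrinsics"]),np.array([c["k1"],0,0,0]))[0,0]
    d=T[:3,:3]@[p[0],-p[1],-1];return T[:3,3],d/np.linalg.norm(d)
def plane(n,u,v,z,c=None):
    o,d=ray(n,u,v,c);return np.round(o+d*(z-o[2])/d[2])
def tri(a,b):
    (o,d),(p,e)=ray("scene",*a),ray("side",*b)
    s=np.linalg.lstsq(np.c_[d,-e],p-o,rcond=None)[0]
    A,B=o+s[0]*d,p+s[1]*e;return np.round((A+B)/2),round(np.linalg.norm(A-B),1)
def S(x,y):return 235+x/4.25,155+y/4.25
def D(x,y):return 225+x/4.25,200+y/4.25
E
python3 - <<'E'
from h import *
print("rotor",tri(S(163,252),D(266,403)),"latch",tri(S(80,328),D(404,448)))
for k,p in dict(FL=(248,428),FR=(378,518),BR=(472,462)).items():print("grey sc",k,plane("scene",*S(*p),34))
for k,p in dict(BL=(315,268),FL=(440,275),FR=(475,188)).items():print("grey sd",k,plane("side",*D(*p),34))
print("greylid top on z=120: L,R",plane("scene",*S(337,270),115),plane("scene",*S(493,343),115), "tri topR",tri(S(493,343),D(368,66)))
print("centlid bottom",tri(S(265,227),D(122,430)),"top",tri(S(165,60),D(190,165)))
print("carousel base",tri((333,193),(170,308)),plane("side",170,308,10))
print("stack: front-left bottom z0",plane("scene",*S(458,255),0),"side front-left top z~",plane("side",*D(125,250),0),tri(S(460,230),D(60,260)))
print("timer",plane("side",*D(215,190),17),plane("scene",375,255,17))
print("beaker",plane("side",307,376,0),"red",plane("scene",341,318,46),plane("scene",388,320,46),plane("scene",352,345,46))
print("crown pixels",tri(S(210,40),D(150,180)))
E
```

```text
rotor (array([531., 208.,  55.]), np.float64(0.1)) latch (array([458., 193.,  31.]), np.float64(1.4))
grey sc FL [484.  39.  34.]
grey sc FR [497. -75.  34.]
grey sc BR [574. -65.  34.]
grey sd BL [561.  47.  34.]
grey sd FL [486.  31.  34.]
grey sd FR [494. -71.  34.]
greylid top on z=120: L,R [556.  48. 115.] [584. -65. 115.] tri topR (array([572., -72., 117.]), np.float64(15.1))
centlid bottom (array([616., 223.,  32.]), np.float64(11.7)) top (array([554., 215., 196.]), np.float64(26.7))
carousel base (array([805., 285.,   2.]), np.float64(8.8)) [804. 290.  10.]
stack: front-left bottom z0 [744. 162.   0.] side front-left top z~ [704.  18.   0.] (array([702., 114.,  56.]), np.float64(6.4))
timer [665. -43.  17.] [673. -63.  17.]
beaker [423. 384.  -0.] red [ 435. -221.   46.] [ 513. -285.   46.] [ 404. -296.   46.]
crown pixels (array([582., 220., 192.]), np.float64(7.2))
```

Run:
```python
from h import *
# heights of points above known xy (closest point on ray to a vertical line)
def hz(n,u,v,x,y):
    o,d=ray(n,u,v);t=((x-o[0])*d[0]+(y-o[1])*d[1])/(d[0]**2+d[1]**2);p=o+t*d;return np.round(p)
print("carousel top",hz("side",148,172,805,287),"arm right tip",plane("side",198,205,230), "arm ",plane("side",108,205,230))
print("tube caps",tri((281,157),(216,323)),tri((241,153+1),(190,366)),"rack R bottom corner",plane("scene",*S(92,190),0),plane("side",208,414,0))
print("stack top",tri(S(470,185),D(25,215)),tri(S(545,190),D(20,125)))
```

```text
carousel top [799. 282. 362.] arm right tip [767. 163. 230.] arm  [978. 227. 230.]
tube caps (array([643., 380., 108.]), np.float64(59.3)) (array([604., 517.,  98.]), np.float64(0.4)) rack R bottom corner [578. 386.   0.] [570. 537.   0.]
stack top (array([717., 120.,  86.]), np.float64(0.6)) (array([740.,  65., 108.]), np.float64(14.8))
```

Emit:
play_rows(targets=[{"dx": 0.1,"twist": -0.1,"claw": -1},{"dx": 0.19,"twist": -0.2,"claw": -1},{"dx": 0.19,"twist": -0.3,"claw": -1},{"dx": 0.19,"twist": -0.4,"claw": -1},{"dx": 0.19,"twist": -0.467,"claw": -1},{"dx": 0.19,"twist": -0.467,"claw": -1},{"dx": 0.19,"twist": -0.467,"claw": -1},{"dx": 0.19,"twist": -0.467,"claw": -1},{"dx": 0.19,"twist": -0.467,"claw": -1},{"dx": 0.19,"twist": -0.467,"claw": -1},{"dx": 0.19,"twist": -0.467,"claw": -1},{"dx": 0.19,"twist": -0.467,"claw": -1}])

```text
$.targets[0]: bad value
```

Run:
```python
from h import *
s=state();print(s["eef_pos"],s["tcp_rot"],s["finger_gap"])
a=snapshot("side")[20:380,150:450];b=snapshot("wrist")
im=np.hstack([cv2.resize(a,(400,480)),cv2.resize(b,(400,300)) if 0 else cv2.resize(b[:, 60:],(400,480))])
cv2.imwrite("pics/h1.png",im[:,:,::-1])
```

```text
[5.74280686e+02 8.60866799e-02 2.04405845e+02] [-1.79885679e+02 -1.62630627e-02  9.00019253e+01] 93.87151702103877
```

View pics/h1.png

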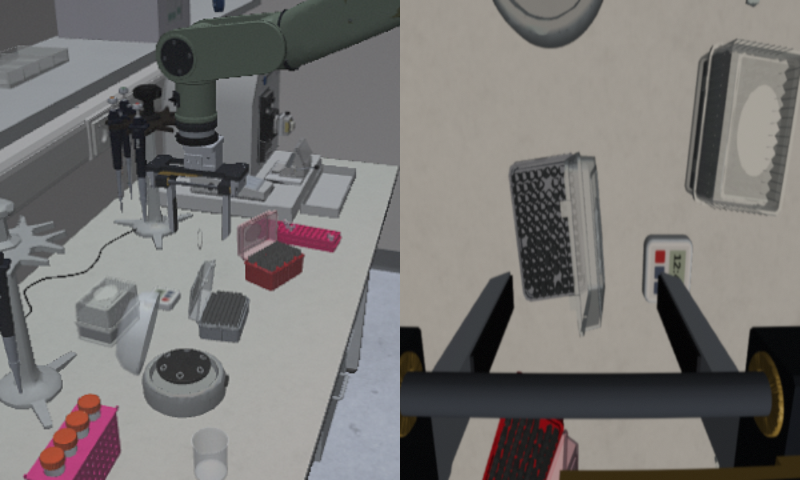

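The move was refused, probably because each row needs every field. The view still shows the start pose, with the lids still open. I'll resend with complete rows.

Emit:
play_rows(grip_force=20, targets=[{"dx": 0.1,"dy": 0,"dz": 0,"twist": -0.047,"claw": -1},{"dx": 0.19,"dy": 0,"dz": 0,"twist": -0.09,"claw": -1},{"dx": 0.19,"dy": 0,"dz": 0,"twist": -0.14,"claw": -1},{"dx": 0.19,"dy": 0,"dz": 0,"twist": -0.19,"claw": -1},{"dx": 0.19,"dy": 0,"dz": 0,"twist": -0.235,"claw": -1},{"dx": 0.19,"dy": 0,"dz": 0,"twist": -0.28,"claw": -1},{"dx": 0.19,"dy": 0,"dz": 0,"twist": -0.33,"claw": -1},{"dx": 0.19,"dy": 0,"dz": 0,"twist": -0.375,"claw": -1},{"dx": 0.19,"dy": 0,"dz": 0,"twist": -0.42,"claw": -1},{"dx": 0.19,"dy": 0,"dz": 0,"twist": -0.467,"claw": -1},{"dx": 0.19,"dy": 0,"dz": 0,"twist": -0.467,"claw": -1},{"dx": 0.19,"dy": 0,"dz": 0,"twist": -0.467,"claw": -1}])

```text
clock: 1.4
eef_pos: [650.8, 0.0, 205.1]
tcp_rot: [-180.0, 0.0, 6.1]
force: [-0.2, -0.4, -1.1]
finger_gap: 1.7
finger_force: 0.0
```

Run:
```python
from h import *
s=state();print(s["clock"],s["eef_pos"],s["tcp_rot"],s["finger_gap"],s["q"],s["force"])
a=snapshot("side")[20:380,150:450];b=snapshot("wrist")
im=np.hstack([cv2.resize(a,(400,480)),cv2.resize(b[:, 60:],(400,480))])
cv2.imwrite("pics/h2.png",im[:,:,::-1])
```

```text
1.4 [6.50849396e+02 1.78735916e-02 2.05146543e+02] [-1.79992534e+02  2.96208469e-02  6.11542941e+00] 1.673605336053005 [-7.60929286e+00  2.09826952e+01  7.67595628e+01  2.26874727e-04
  8.22882884e+01  7.62752492e+01] [-0.23596764 -0.42182207 -1.14721232]
```

View pics/h2.png

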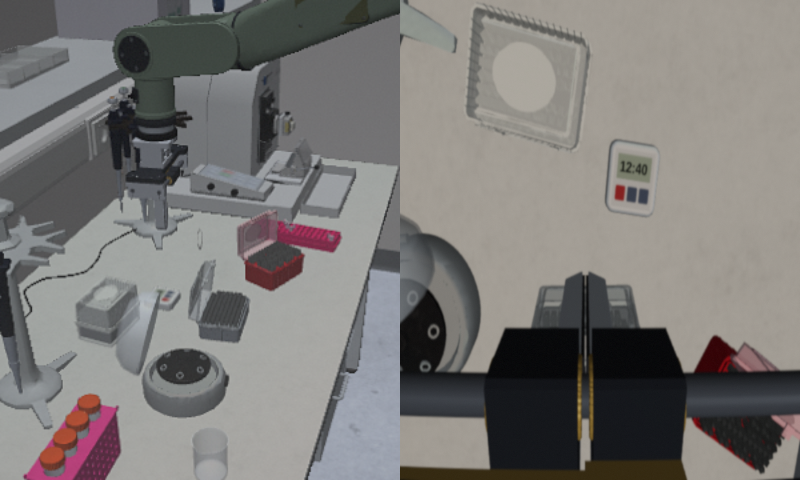

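Run:
```python
from h import *
print(np.round(np.array(get_calibration("wrist")["T"])[:3],2))
def arc(hx,hz,a,h,f,x0,z0,ths):
    for t in ths:
        H=h+f*np.sin(t);x=hx-a*np.cos(t)+H*np.sin(t);z=hz+a*np.sin(t)+H*np.cos(t)
        print(f"{t:.2f} {x:.0f} {z:.0f}  {(x-x0)/400:.3f} {(z-z0)/400:.3f}")
arc(571,35,65,22,8,651,95,np.arange(1.5,-.01,-.1))
print();arc(602,47.5,105,51.5,8,655,165,np.arange(1.4,-.01,-.1))
```

```text
[[ 1.1000e-01  9.6000e-01  2.5000e-01  7.2319e+02]
 [-9.9000e-01  1.0000e-01  3.0000e-02  7.9100e+00]
 [ 0.0000e+00 -2.5000e-01  9.7000e-01  3.8448e+02]]
1.50 596 102  -0.137 0.017
1.40 589 104  -0.154 0.023
1.30 582 106  -0.172 0.026
1.20 575 106  -0.190 0.028
1.10 567 106  -0.209 0.028
1.00 560 105  -0.227 0.026
0.90 553 103  -0.246 0.021
0.80 546 101  -0.263 0.015
0.70 539 98  -0.281 0.007
0.60 532 94  -0.297 -0.004
0.50 526 89  -0.312 -0.015
0.40 521 83  -0.325 -0.029
0.30 516 77  -0.337 -0.044
0.20 512 71  -0.348 -0.060
0.10 509 64  -0.356 -0.077
-0.00 506 57  -0.363 -0.095

1.40 643 161  -0.031 -0.010
1.30 631 165  -0.060 -0.001
1.20 619 167  -0.090 0.004
1.10 607 168  -0.121 0.007
1.00 594 167  -0.152 0.006
0.90 582 166  -0.183 0.002
0.80 570 163  -0.213 -0.006
0.70 558 158  -0.242 -0.016
0.60 547 153  -0.270 -0.030
0.50 536 146  -0.297 -0.046
0.40 527 139  -0.321 -0.066
0.30 518 130  -0.343 -0.088
0.20 510 120  -0.363 -0.112
0.10 503 110  -0.381 -0.137
-0.00 497 99  -0.395 -0.165
```

Emit:
play_rows(targets=[{"dx": 0,"dy": -0.01,"dz": -0.1,"twist": 0,"claw": -1},{"dx": 0,"dy": -0.01,"dz": -0.2,"twist": 0,"claw": -1},{"dx": 0,"dy": -0.01,"dz": -0.275,"twist": 0,"claw": -1},{"dx": 0,"dy": -0.01,"dz": -0.275,"twist": 0,"claw": -1}])

```text
clock: 1.9
eef_pos: [646.2, -3.4, 89.4]
tcp_rot: [-179.8, 0.7, 6.0]
force: [-0.1, 0.4, 0.1]
finger_gap: 0.2
finger_force: 0.0
```

Emit:
play_rows(targets=[{"dx": -0.04,"dy": -0.01,"dz": 0.01,"twist": 0,"claw": -1},{"dx": -0.07,"dy": -0.01,"dz": 0.015,"twist": 0,"claw": -1},{"dx": -0.1,"dy": -0.01,"dz": 0.015,"twist": 0,"claw": -1},{"dx": -0.12,"dy": -0.01,"dz": 0.017,"twist": 0,"claw": -1},{"dx": -0.137,"dy": -0.01,"dz": 0.017,"twist": 0,"claw": -1},{"dx": -0.154,"dy": -0.012,"dz": 0.023,"twist": 0,"claw": -1},{"dx": -0.172,"dy": -0.014,"dz": 0.026,"twist": 0,"claw": -1},{"dx": -0.19,"dy": -0.016,"dz": 0.028,"twist": 0,"claw": -1},{"dx": -0.209,"dy": -0.018,"dz": 0.028,"twist": 0,"claw": -1},{"dx": -0.227,"dy": -0.02,"dz": 0.026,"twist": 0,"claw": -1},{"dx": -0.246,"dy": -0.022,"dz": 0.021,"twist": 0,"claw": -1},{"dx": -0.263,"dy": -0.024,"dz": 0.015,"twist": 0,"claw": -1},{"dx": -0.281,"dy": -0.026,"dz": 0.007,"twist": 0,"claw": -1}])

```text
clock: 3.2
eef_pos: [538.0, -14.5, 98.0]
tcp_rot: [-180.0, 0.0, 5.9]
force: [0.8, -0.4, 0.1]
finger_gap: 0.3
finger_force: 0.2
```

Run:
```python
from h import *
s=state();print(s["eef_pos"],s["force"])
a=snapshot("side")[180:330,230:380];b=snapshot("scene")[170:320,250:400]
cv2.imwrite("pics/h3.png",np.hstack([cv2.resize(x,(400,400)) for x in(a,b)])[:,:,::-1])
```

```text
[537.99970862 -14.49054487  98.00734224] [ 0.7792665  -0.35369429  0.11113633]
```

View pics/h3.png

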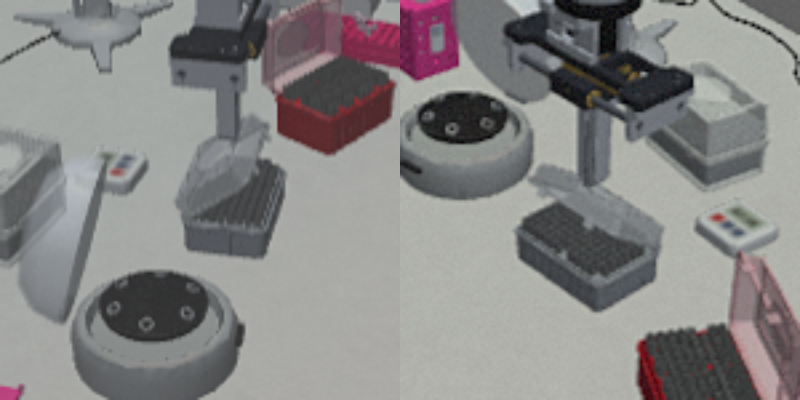

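The grey lid is halfway over with the finger on its back (side crop 225,130), and the base hasn't moved. Continuing the arc to shut.

Emit:
play_rows(targets=[{"dx": -0.016,"dy": -0.002,"dz": -0.011,"twist": 0,"claw": -1},{"dx": -0.031,"dy": -0.003,"dz": -0.022,"twist": 0,"claw": -1},{"dx": -0.044,"dy": -0.004,"dz": -0.036,"twist": 0,"claw": -1},{"dx": -0.056,"dy": -0.005,"dz": -0.051,"twist": 0,"claw": -1},{"dx": -0.067,"dy": -0.006,"dz": -0.067,"twist": 0,"claw": -1},{"dx": -0.072,"dy": -0.006,"dz": -0.078,"twist": 0,"claw": -1},{"dx": -0.075,"dy": -0.006,"dz": -0.086,"twist": 0,"claw": -1},{"dx": -0.075,"dy": -0.006,"dz": -0.092,"twist": 0,"claw": -1},{"dx": -0.075,"dy": -0.006,"dz": -0.096,"twist": 0,"claw": -1},{"dx": -0.075,"dy": -0.006,"dz": -0.096,"twist": 0,"claw": -1}])

```text
clock: 4.3
eef_pos: [508.7, -16.8, 59.7]
tcp_rot: [-180.0, 0.0, 5.9]
force: [-0.2, -0.0, -0.7]
finger_gap: 0.2
finger_force: 0.0
```

Emit:
play_rows(targets=[{"dx": 0,"dy": 0,"dz": -0.003,"twist": 0,"claw": -1},{"dx": 0,"dy": 0,"dz": -0.005,"twist": 0,"claw": -1},{"dx": 0,"dy": 0,"dz": -0.005,"twist": 0,"claw": -1},{"dx": 0,"dy": 0,"dz": -0.005,"twist": 0,"claw": -1}])

```text
clock: 4.7
eef_pos: [508.7, -16.8, 57.9]
tcp_rot: [180.0, -0.0, 5.9]
force: [-0.3, -0.8, 0.3]
finger_gap: 0.1
finger_force: 0.0
```

Emit:
play_rows(targets=[{"dx": 0,"dy": 0,"dz": -0.003,"twist": 0,"claw": -1},{"dx": 0,"dy": 0,"dz": -0.005,"twist": 0,"claw": -1},{"dx": 0,"dy": 0,"dz": -0.005,"twist": 0,"claw": -1},{"dx": 0,"dy": 0,"dz": -0.005,"twist": 0,"claw": -1}])

```text
clock: 5.1
eef_pos: [508.8, -16.8, 57.1]
tcp_rot: [180.0, -0.0, 6.0]
force: [-3.3, 0.1, 7.5]
finger_gap: 0.2
finger_force: 4.0
```

Emit:
play_rows(targets=[{"dx": 0,"dy": 0,"dz": 0.05,"twist": 0,"claw": -1},{"dx": 0,"dy": 0,"dz": 0.15,"twist": 0.045,"claw": -1},{"dx": 0,"dy": 0,"dz": 0.25,"twist": 0.09,"claw": -1},{"dx": 0,"dy": 0,"dz": 0.35,"twist": 0.135,"claw": -1},{"dx": 0,"dy": 0,"dz": 0.45,"twist": 0.18,"claw": -1},{"dx": 0,"dy": 0,"dz": 0.55,"twist": 0.225,"claw": -1},{"dx": 0,"dy": 0,"dz": 0.58,"twist": 0.27,"claw": -1},{"dx": 0,"dy": 0,"dz": 0.58,"twist": 0.315,"claw": -1},{"dx": 0,"dy": 0,"dz": 0.58,"twist": 0.36,"claw": -1},{"dx": 0,"dy": 0,"dz": 0.58,"twist": 0.405,"claw": -1},{"dx": 0,"dy": 0,"dz": 0.58,"twist": 0.45,"claw": -1},{"dx": 0,"dy": 0,"dz": 0.58,"twist": 0.5,"claw": -1},{"dx": 0,"dy": 0,"dz": 0.58,"twist": 0.5,"claw": -1}])

```text
clock: 6.4
eef_pos: [508.5, -16.8, 287.7]
tcp_rot: [-180.0, -0.0, 95.9]
force: [-0.7, 0.6, 0.3]
finger_gap: 0.6
finger_force: 0.0
```

Emit:
play_rows(targets=[{"dx": 0,"dy": 0,"dz": 0,"twist": 0.045,"claw": -1},{"dx": 0,"dy": 0,"dz": 0,"twist": 0.09,"claw": -1},{"dx": 0,"dy": 0,"dz": 0,"twist": 0.135,"claw": -1},{"dx": 0,"dy": 0,"dz": 0,"twist": 0.18,"claw": -1},{"dx": 0,"dy": 0,"dz": 0,"twist": 0.225,"claw": -1},{"dx": 0,"dy": 0,"dz": 0,"twist": 0.27,"claw": -1},{"dx": 0.05,"dy": 0,"dz": 0,"twist": 0.315,"claw": -1},{"dx": 0.1,"dy": 0.1,"dz": 0,"twist": 0.36,"claw": -1},{"dx": 0.15,"dy": 0.2,"dz": 0,"twist": 0.405,"claw": -1},{"dx": 0.2,"dy": 0.3,"dz": 0,"twist": 0.45,"claw": -1},{"dx": 0.25,"dy": 0.4,"dz": 0,"twist": 0.5,"claw": -1},{"dx": 0.3,"dy": 0.5,"dz": 0,"twist": 0.531,"claw": -1},{"dx": 0.345,"dy": 0.56,"dz": 0,"twist": 0.531,"claw": -1},{"dx": 0.345,"dy": 0.56,"dz": 0,"twist": 0.531,"claw": -1},{"dx": 0.345,"dy": 0.56,"dz": 0,"twist": 0.531,"claw": -1}])

```text
clock: 7.9
eef_pos: [646.4, 207.3, 286.9]
tcp_rot: [-180.0, -0.1, -168.5]
force: [0.6, 0.4, 0.3]
finger_gap: 0.9
finger_force: 0.0
```

Run:
```python
from h import *
s=state();print(s["clock"],s["eef_pos"],s["tcp_rot"],s["force"],s["q"])
a=snapshot("side")[20:340,80:400];b=snapshot("scene")[30:330,170:470]
cv2.imwrite("pics/h4.png",np.hstack([cv2.resize(x,(400,400)) for x in(a,b)])[:,:,::-1])
```

```text
7.9 [646.3502696  207.34761438 286.92952141] [-1.79969566e+02 -9.39390649e-02 -1.68541817e+02] [0.58745572 0.36014327 0.27475319] [ 1.05066743e+01  2.20938932e+01  6.57827602e+01 -3.20136944e-02
  9.22167669e+01 -9.09527463e+01]
```

View pics/h4.png

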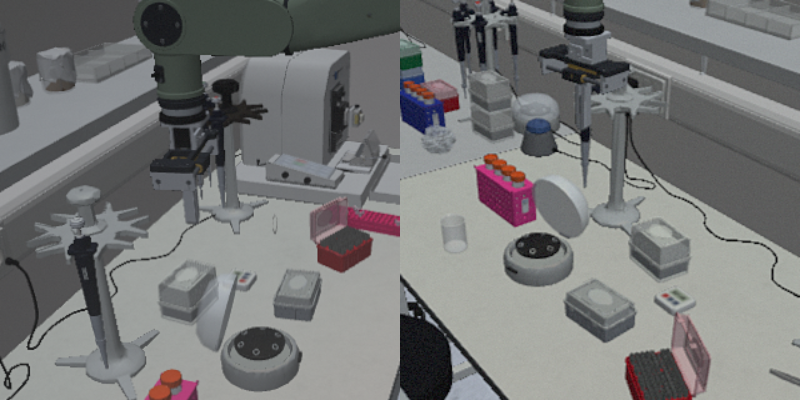

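The grey lid is shut and the gripper hovers behind the centrifuge lid. I'll check the clearance to the pipette hanging near scene crop (587,187).

Run:
```python
from h import *
print("pip tip",tri((310,170),(163,300)),tri((310,170),(163,316)))
def proj(n,P):
    c=get_calibration(n);T=np.linalg.inv(np.array(c["T"]));p=T[:3,:3]@P+T[:3,3];return p[0]/-p[2]*c["intrinsics"][0][0]+c["intrinsics"][0][2],-p[1]/-p[2]*c["intrinsics"][1][1]+c["intrinsics"][1][2]
for z in(287,):
  for n in("scene","side"):print(n,proj(n,np.array([646,207,z])))
# arm tips nearest robot: side crop (145,232), scene crop(555,100)?
print(plane("side",80+145*.8,20+232*.8,300),plane("side",80+110*.8,20+255*.8,300),plane("scene",170+155*.75,30+95*.75,300),plane("side",80+88*.8,20+188*.8,340))
```

```text
pip tip (array([764., 348.,  76.]), np.float64(23.9)) (array([767., 366.,  56.]), np.float64(2.3))
scene (np.float64(307.351805543079), np.float64(126.39721747787978))
side (np.float64(233.51118229251864), np.float64(198.2571401400867))
[694. 282. 300.] [708. 366. 300.] [684. 366. 300.] [831. 232. 340.]
```

Emit:
play_rows(targets=[{"dx": 0.034,"dy": 0,"dz": -0.05,"twist": 0,"claw": -1},{"dx": 0.034,"dy": 0,"dz": -0.12,"twist": 0,"claw": -1},{"dx": 0.034,"dy": 0,"dz": -0.19,"twist": 0,"claw": -1},{"dx": 0.034,"dy": 0,"dz": -0.25,"twist": 0,"claw": -1},{"dx": 0.034,"dy": 0,"dz": -0.305,"twist": 0,"claw": -1},{"dx": 0.034,"dy": 0,"dz": -0.305,"twist": 0,"claw": -1},{"dx": 0.034,"dy": 0,"dz": -0.305,"twist": 0,"claw": -1}])

```text
clock: 8.7
eef_pos: [660.1, 206.0, 166.5]
tcp_rot: [-180.0, -0.0, -168.6]
force: [0.3, -0.2, -0.3]
finger_gap: 0.4
finger_force: 0.0
```

Emit:
play_rows(targets=[{"dx": -0.022,"dy": 0,"dz": -0.012,"twist": 0,"claw": -1},{"dx": -0.043,"dy": 0,"dz": -0.012,"twist": 0,"claw": -1},{"dx": -0.058,"dy": 0,"dz": -0.006,"twist": 0,"claw": -1},{"dx": -0.073,"dy": 0,"dz": -0.003,"twist": 0,"claw": -1},{"dx": -0.088,"dy": 0,"dz": -0.001,"twist": 0,"claw": -1},{"dx": -0.103,"dy": -0.002,"dz": 0.001,"twist": 0,"claw": -1},{"dx": -0.118,"dy": -0.003,"dz": 0.003,"twist": 0,"claw": -1},{"dx": -0.134,"dy": -0.004,"dz": 0.004,"twist": 0,"claw": -1},{"dx": -0.149,"dy": -0.005,"dz": 0.004,"twist": 0,"claw": -1},{"dx": -0.165,"dy": -0.006,"dz": 0.003,"twist": 0,"claw": -1},{"dx": -0.18,"dy": -0.008,"dz": 0.001,"twist": 0,"claw": -1},{"dx": -0.195,"dy": -0.009,"dz": -0.001,"twist": 0,"claw": -1}])

```text
clock: 9.9
eef_pos: [581.6, 203.5, 165.3]
tcp_rot: [180.0, -0.0, -168.5]
force: [0.6, -0.3, 0.1]
finger_gap: 0.9
finger_force: 0.1
```

Run:
```python
from h import *
s=state();print(s["clock"],s["eef_pos"],s["force"])
a=snapshot("side")[150:350,210:410];b=snapshot("scene")[110:310,210:410]
cv2.imwrite("pics/h5.png",np.hstack([cv2.resize(x,(400,400)) for x in(a,b)])[:,:,::-1])
```

```text
9.9 [581.60876951 203.51377928 165.26832944] [ 0.59413628 -0.31089633  0.06620373]
```

View pics/h5.png

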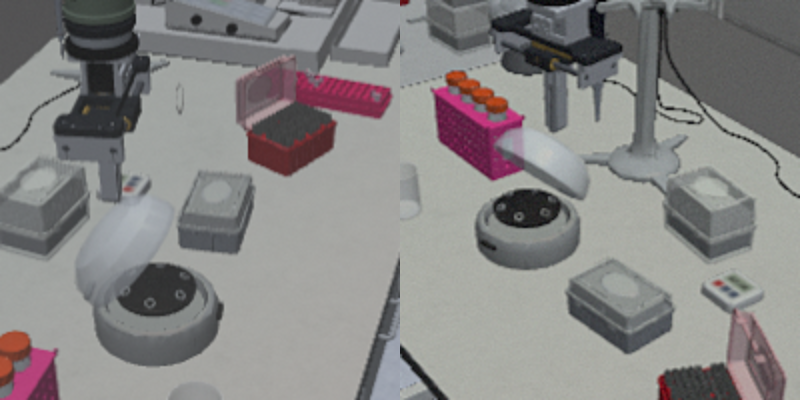

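The dome is about half down, the finger is on its crown (side crop 110,195), and the base hasn't moved. Continuing.

Emit:
play_rows(targets=[{"dx": -0.015,"dy": 0,"dz": -0.004,"twist": 0,"claw": -1},{"dx": -0.03,"dy": -0.001,"dz": -0.008,"twist": 0,"claw": -1},{"dx": -0.045,"dy": -0.002,"dz": -0.013,"twist": 0,"claw": -1},{"dx": -0.059,"dy": -0.003,"dz": -0.018,"twist": 0,"claw": -1},{"dx": -0.073,"dy": -0.004,"dz": -0.025,"twist": 0,"claw": -1},{"dx": -0.087,"dy": -0.005,"dz": -0.032,"twist": 0,"claw": -1},{"dx": -0.114,"dy": -0.006,"dz": -0.048,"twist": 0,"claw": -1},{"dx": -0.138,"dy": -0.007,"dz": -0.068,"twist": 0,"claw": -1},{"dx": -0.16,"dy": -0.008,"dz": -0.09,"twist": 0,"claw": -1},{"dx": -0.18,"dy": -0.009,"dz": -0.114,"twist": 0,"claw": -1},{"dx": -0.19,"dy": -0.01,"dz": -0.127,"twist": 0,"claw": -1},{"dx": -0.198,"dy": -0.01,"dz": -0.139,"twist": 0,"claw": -1},{"dx": -0.205,"dy": -0.01,"dz": -0.15,"twist": 0,"claw": -1},{"dx": -0.208,"dy": -0.01,"dz": -0.157,"twist": 0,"claw": -1},{"dx": -0.208,"dy": -0.01,"dz": -0.157,"twist": 0,"claw": -1}])

```text
clock: 11.5
eef_pos: [498.8, 199.5, 102.3]
tcp_rot: [-180.0, -0.0, -168.5]
force: [-0.4, 0.1, -1.1]
finger_gap: 0.1
finger_force: 0.0
```

Emit:
play_rows(targets=[{"dx": 0,"dy": 0,"dz": -0.004,"twist": 0,"claw": -1},{"dx": 0,"dy": 0,"dz": -0.007,"twist": 0,"claw": -1},{"dx": 0,"dy": 0,"dz": -0.008,"twist": 0,"claw": -1},{"dx": 0,"dy": 0,"dz": -0.008,"twist": 0,"claw": -1}])

```text
clock: 11.9
eef_pos: [499.1, 199.6, 99.5]
tcp_rot: [180.0, 0.0, -168.5]
force: [-0.1, -0.2, 0.0]
finger_gap: 0.3
finger_force: 0.0
```

Emit:
play_rows(targets=[{"dx": 0,"dy": 0,"dz": -0.003,"twist": 0,"claw": -1},{"dx": 0,"dy": 0,"dz": -0.005,"twist": 0,"claw": -1},{"dx": 0,"dy": 0,"dz": -0.005,"twist": 0,"claw": -1},{"dx": 0,"dy": 0,"dz": -0.005,"twist": 0,"claw": -1}])

```text
clock: 12.3
eef_pos: [499.3, 199.7, 99.1]
tcp_rot: [-180.0, 0.0, -168.5]
force: [-3.3, -0.8, 9.1]
finger_gap: 0.7
finger_force: 4.2
```

Emit:
play_rows(targets=[{"dx": 0,"dy": 0,"dz": 0.05,"twist": 0,"claw": -1},{"dx": 0,"dy": 0,"dz": 0.15,"twist": 0,"claw": -1},{"dx": 0,"dy": 0,"dz": 0.25,"twist": 0,"claw": -1},{"dx": 0,"dy": 0,"dz": 0.35,"twist": 0,"claw": -1},{"dx": 0,"dy": 0,"dz": 0.45,"twist": 0,"claw": -1},{"dx": 0,"dy": 0,"dz": 0.45,"twist": 0,"claw": -1},{"dx": 0,"dy": 0,"dz": 0.45,"twist": 0,"claw": -1}])

```text
clock: 13.0
eef_pos: [499.7, 199.7, 278.7]
tcp_rot: [180.0, 0.2, -168.5]
force: [0.3, -0.0, -0.7]
finger_gap: 0.8
finger_force: 0.0
```

Run:
```python
from h import *
s=state();print(s["clock"],s["eef_pos"],s["force"])
a=snapshot("side")[170:370,210:410];b=snapshot("scene")[150:350,210:410]
cv2.imwrite("pics/h6.png",np.hstack([cv2.resize(x,(400,400),interpolation=2) for x in(a,b)])[:,:,::-1])
```

```text
13.0 [499.66194807 199.74095505 278.69077922] [ 0.25409697 -0.03955    -0.69381233]
```

View pics/h6.png

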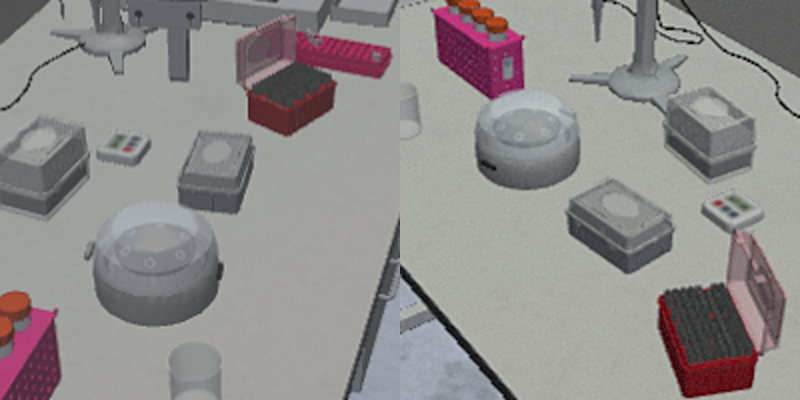

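Both lids look fully shut, the red box is still open, and nothing else has moved.

```bash
python3 -c "
from rig import *
print(hand_in())"
```

```text
the job is handed in; nothing more can be done
None
```

The centrifuge and grey tip box lids are both pushed fully shut, the red box is still open, nothing else visibly moved, and the job was handed in at about 13 s (no verdict was returned).

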